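Shut the cap jig and hold it shut on its locking pin

ROBOT

A 6-joint arm with a two-finger parallel gripper is mounted at the origin on the work surface. World frame = base frame: x ahead of the robot, y to its left, z up, the work surface at z = 0. Lengths are in m, angles in rad, forces in N, time in s.
With the tool pointing down it reaches from about 0.275 to 0.75 m from the base axis. Payload 10.2 kg.
Tool frame: the origin (TCP) lies at the very end of the fingers, on their centre line; the grasp point (between the pads) lies 19 mm behind it (arm.grasp_offset is the distance from the TCP to the grasp point, in m); z points along the fingers, y is the line along which they close (so a half turn about z gives the same grasp; the last joint's range is limited). The gripper opens to 85 mm and grips with 20 to 120 N. Pads are 22 mm wide; open, the fingers measure 114 mm over their backs; the gripper's body (76 mm by 85 mm) begins 54 mm behind the grasp point. The pads swing forward as they close: fully open they stand 13 mm farther back than shut.
Start: joints at [-1.394, 0.313, 1.498, -0, 1.331, -0.223], TCP at [0.204, -0.484, 0.231] pointing down, gripper open.
Joint ranges: [-2.94, 2.94], [-0.97, 2.17], [0.19, 2.56], [-1.23, 4.37], [0.02, 3.11], [-2.88, 2.88]. Speed limits (rad/s): [2.39, 2.39, 3.01, 3.14, 3.14, 3.14].

INTERFACE

Orientations are given as a unit quaternion [w, x, y, z].
In Python, from cell import arm, cams gives the robot as it stands.
- The arm moves only by the tool servo_tool, never from a script. Its argument "moves" is a list of rows, each a list of 3 entries, a list of its own where there are three numbers: the opening, from 0 (shut) to 1 (fully open), then the shift along the tool's x, y, z as a fraction of full scale, then the turn, a rotation vector about the tool's x, y, z as a fraction of full scale. A call has exactly 8 rows; each row is the pose to reach, as a shift and turn from the pose commanded when the call began, along the tool's axes at that moment; what a row does not reach only later rows make up. Full scale, the value 1, is 0.75 m for a shift and 30 degrees for a turn. A row lasts 1/10 s, in which the tool goes at most 50 mm and 8.59 degrees, less where a joint would pass 70% of its speed; a pose out of reach is approached as far as the arm can. A call with a number of a shift or a turn outside -1 to 1 is refused whole. A call with a gripper value outside its range is refused whole. The fingers move at their own pace and stop on an object; "grip_force" is the grip in N (left out, the last holds). Time passes only in rows, so rows that repeat a pose let the fingers close, or fill a call up. It gives the time, the measured TCP pose, the force, the opening and the grip force at its end, in the units of the state.
- arm.sense(): the state, without advancing time (a new reading comes with each control period).
- cams.camera(name): name is "scene" or "top"; returns a dict with "frame" (400x640x3 uint8, red, green, blue), "fx", "fy", "cx", "cy" (pixels), "k1" (the pictures are not rectified: a ray, as slopes to the right and down, at radius r is drawn at 1 + k1 r^2 times it, then the intrinsics apply), "R" (3x3) and "t" (3): a world point X has camera coordinates R X + t. Camera axes: x right, y down, z forward; pixel columns grow to the right and rows downward; lengths in m; the calibration is good to about 2 mm. A picture is of the moment at which its call begins. There is no depth.
- arm.sign_off(): hands the job in; it is judged then, once.
The state is a dict: "clock": time; "joint_positions": joint angles; "joint_velocities": joint speeds; "effort": joint torques, N m; "tool_pos": TCP position; "tool_rot": TCP orientation; "ft_force": force on the tool from outside, world axes, zero at the start; "ft_torque": the same for the moment, N m; "width": finger opening in m; "grasp_force": force on a finger pad.
Only numpy, scipy, OpenCV 4.12 (cv2) and the standard library are available. Lean on these libraries where they do the work, as an engineer would, in place of code of your own. Each camera call takes 0.05 s, during which the arm holds its last target. There are 200 camera calls.

TASK

Swing the top half of the clamshell cap jig down onto the bottom half, then flip the small lever on it up and right over backwards so that the pin hole is clear. Take the locking pin by its knob out of its wooden stand, push it down through the holes of both halves until its collar presses the springy jig fully shut, and finish like that: still holding the knob and pressing down, without letting go. Leave the basket and the loose caps alone.

Things in the scene. Friction and masses are not known exactly. Their poses are not given: they have to be found in the camera images.
- jig: Aluminium clamshell jig fixed to the table on a thin dark foot plate (100 x 150 x 6 mm). Bottom half: block 80 (x) x 120 (y) x 50 mm high, a black cap on a sprung nest in its middle, 6 mm proud. Origin: centre of the underside, on the table; z up. Top half hinged along the upper edge of the +y side; pin hole near the -y side. Its place varies, turned up to 0.35 rad about z.
- jig_hole (a point): Mouth of the pin hole in the top face of the bottom half, at (0, -40, 50) mm in the jig's frame. Round, 13 mm wide, 45 mm deep, upright.
- top_half (a joint): Top half's angle, rad: 0 fully shut, 1.57 upright. Starts open at 1.15 to 1.5, stays there (stiff hinge, 0.16 N m friction); below about 0.9 it sinks by its weight (0.32 kg). The sprung nest holds it ajar at 0.05 to 0.1; 6 to 9 N down at the pin hole shuts it fully, let go it springs ajar. At angle a a point r from the hinge lies r cos a towards jig -y and r sin a up.
- top_half_hinge (a point): Middle of the hinge line, at (0, 60, 50) mm in the jig's frame; the hinge line runs along the jig's x.
- top_half_hole (a point): Centre of the pin hole on the outer (upper, when shut) face of the top half, 100 mm from the hinge line. Hole 14 mm wide, right through; the top half is a plate 80 mm wide (x), 120 mm long and 10 mm thick; its underside lies in the hinge line's plane.
- top_half_tongue (a point): On the outer face of the tongue that sticks out of the free end of the top half, 138 mm from the hinge line: 30 mm wide, reaching from 120 to 152 mm from the hinge, about 8 mm thick. A good place to push or pinch to close it.
- lever (a joint): Angle of the small steel lever on the top half's outer face, rad: 0 = lying down across the pin hole, which a 24 mm disc on it then covers (start); grows as its free end is raised; 1.57 sticks straight up from the top half; 2.4 is the stop, folded back. A light hinge: past upright it drops back to the stop by its own weight.
- lever_pivot (a point): Lever's pivot, at the jig's +x side of the pin hole, 31 mm from it and 7 mm above the outer face of the top half. The pivot axis runs along the top half's length (jig's y when shut).
- lever_tab (a point): Centre of the grip at the lever's free end: a little dark steel bar along the jig's y, 14 mm long, 10 mm thick. With the lever down it lies 92 mm from the pivot towards the jig's -x and 12 mm higher than it, overhanging the jig's -x side by about 21 mm.
- stand: Plywood block 70 x 70 x 56 mm fixed to the table, with an upright hole 13 mm wide and 53 mm deep in the middle of its top, in which the pin stands. Origin: centre of the underside. It stands to the left or to the right of the jig.
- pin: Loose steel locking pin, 0.11 kg, upright in the stand with its collar on the stand's top. Origin: its lower tip; z towards the knob. Shank 10 mm thick and 50 mm long with a tapered tip, then a collar 28 mm wide and 6 mm thick, then a round knob 20 mm wide and 36 mm tall; 92 mm in all.
- pin_knob (a point): Centre of the pin's knob, where to grasp it: 74 mm above the tip, 18 mm above the collar's top.
- pin_tip (a point): The pin's lower tip. With the pin home and the jig shut it lies 40 mm below the mouth jig_hole.
- basket: Loose green basket 200 x 150 x 60 mm with black caps in it, to the left or right of the jig (where the stand is not). Origin: centre of the underside. Leave it alone.
- cap_a: Loose black cap, 36 mm wide, 16 mm high, beyond the jig. Origin: centre of the underside. Leave it alone.
- cap_b: Another such cap, beyond the jig. Leave it alone.
Mind the look-alikes: they are no part of the job. What is meant by the pin is not red or yellow, and is the larger of those in its own colour.

How it is judged:
By the outcome, as a careful person would: the job done as asked, in the order asked, and still so for the second after the job is handed in, while the arm keeps its last pose, push and grip.
It also fails if it takes over 72 s, if anything falls off the work surface, if the arm or the gripper's body presses on something with over 40 N, if the wrist force passes 120 N, or if a joint passes its speed limit or range.

## Working session

There is one attempt and no reset: what is moved stays moved. The work goes in short steps, Python scripts to look and compute and a tool call to move; the robot and the scene stay as the last step left them, time stands still between calls to the robot, and variables do not carry over. Pictures are saved under pics/ and viewed, at most 10 in all, crops included, and the job is handed in when it is done.

Besides the shell and the picture viewer there is one more tool, called after ">>>" as name([rows], argument=value, ...), one row to a line, values as JSON. servo_tool: Moves the arm, as the interface text tells. Its arguments: {"type":"object","properties":{"moves":{"type":"array","items":{"type":"array"}},"grip_force":{"type":"number"}},"required":["moves"]}

```bash
mkdir -p pics; ls; cat > h.py <<'E'
import numpy as np, cv2
from cell import arm, cams
def shot(n):
    return cams.camera(n)
def save(c,fn,crop=None,s=1):
    f=c["frame"]
    if crop: f=f[crop[1]:crop[3],crop[0]:crop[2]]
    f=cv2.resize(f,None,fx=s,fy=s,interpolation=cv2.INTER_CUBIC)
    cv2.imwrite("pics/"+fn,f[:,:,::-1])
def ray(c,u,v):
    x,y=(u-c["cx"])/c["fx"],(v-c["cy"])/c["fy"]
    a,b=x,y
    for _ in range(30):
        k=1+c["k1"]*(a*a+b*b); a,b=x/k,y/k
    R=np.array(c["R"]);t=np.array(c["t"])
    return -R.T@t, R.T@np.array([a,b,1])
def atz(c,u,v,z):
    o,d=ray(c,u,v); return o+d*(z-o[2])/d[2]
def proj(c,X):
    p=np.array(c["R"])@np.array(X)+np.array(c["t"]); a,b=p[0]/p[2],p[1]/p[2]
    k=1+c["k1"]*(a*a+b*b); return np.array([c["cx"]+c["fx"]*a*k,c["cy"]+c["fy"]*b*k])
E
python3 - <<'E'
from h import *
print(arm.sense())
for n in("scene","top"):
    c=shot(n); save(c,n+"0.png",s=1.25)
    R=np.array(c["R"]);print(n,c["fx"],c["k1"],-R.T@c["t"],R.round(3).tolist())
E
```

```text
pics
{'clock': 0.0, 'joint_positions': array([-1.39437525e+00,  3.13458787e-01,  1.49845540e+00,  1.16745869e-06,
        1.33101875e+00, -2.23415747e-01]), 'joint_velocities': array([-0.00101813,  0.00161733,  0.00019698,  0.00081858, -0.00049538,
        0.00188228]), 'effort': array([ 6.92815320e-04, -4.12262821e+01, -2.59744620e+01, -1.42637005e-04,
        4.15939852e-03, -4.81698095e-06]), 'tool_pos': array([ 0.20429889, -0.48332739,  0.23072369]), 'tool_rot': array([-6.69945701e-04,  9.80082591e-01,  1.98589187e-01,  1.63119293e-05]), 'ft_force': array([ 0.9462726 , -0.77639062, -0.67702704]), 'ft_torque': array([ 0.00338482, -0.09074892,  0.00196383]), 'grasp_force': 0.0, 'width': 0.08543197334742028}
scene 366.0425148987905 0.015963582968979345 [1.04407158 0.66940984 0.54724137] [[-0.806, 0.592, 0.009], [0.301, 0.423, -0.854], [-0.509, -0.686, -0.52]]
top 464.2078082434829 -0.10037369275895526 [0.3861847  0.05471732 1.4183917 ] [[0.029, -1.0, 0.002], [-0.989, -0.029, -0.147], [0.147, 0.002, -0.989]]
```

View pics/scene0.png

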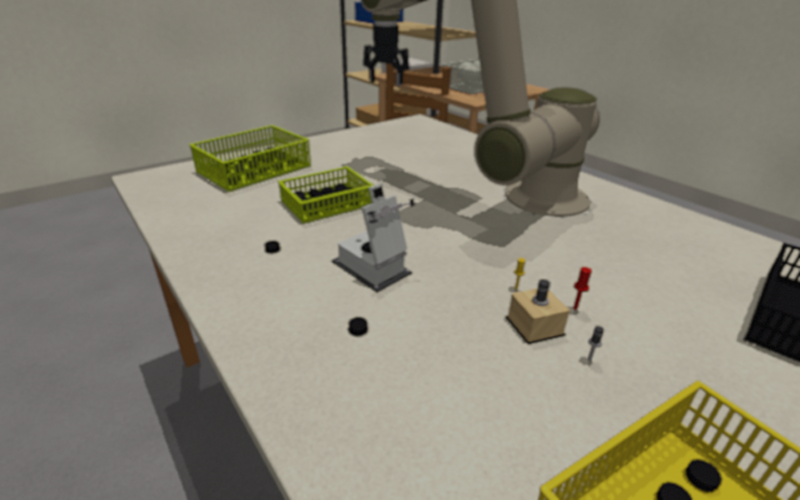

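View pics/top0.png

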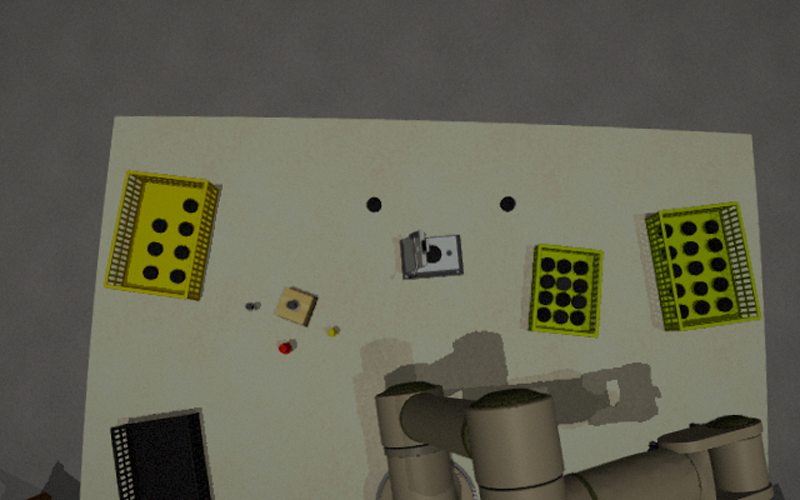

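The scene view shows, at 1.25x scale, the jig at (372,250) with its top half open. The candidates for the pin are yellow (520,266), red (583,280), a small loose grey one (596,338), and the larger grey one in the stand (543,290). I choose the grey one in the stand. In the top view the jig is at (433,256) and the stand at (296,306). One close crop will check this.

```bash
python3 - <<'E'
from h import *
a=shot("scene");b=shot("top")
def cr(c,x,y,w,h,s): return cv2.resize(c["frame"][y:y+h,x:x+w],(int(w*s),int(h*s)),interpolation=cv2.INTER_CUBIC)
im=np.zeros((600,800,3),np.uint8)
im[:300,:400]=cr(b,310,175,80,60,5)       # top jig x5
im[:300,400:]=cr(b,190,215,80,60,5)       # top stand x5
im[300:,:400]=cr(a,260,140,80,60,5)       # scene jig
im[300:,400:]=cr(a,400,215,80,60,5)
im=np.clip(im.astype(float)*1.3,0,255).astype(np.uint8)
cv2.imwrite("pics/crop1.png",im[:,:,::-1])
E
```

```text
(no output)
```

View pics/crop1.png

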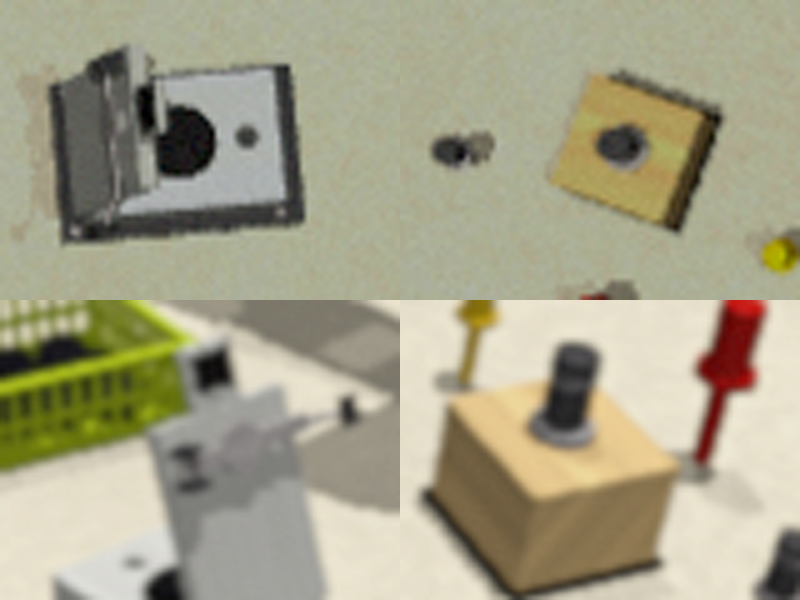

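```bash
cat > fit.py <<'E'
from h import *
from scipy.optimize import least_squares
a_=shot("scene");b_=shot("top")
T=lambda x,y,x0=310,y0=175:((x+.5)/5-.5+x0,(y+.5)/5-.5+y0)
S=lambda x,y,x0=260,y0=140:((x+.5)/5-.5+x0,(y-300+.5)/5-.5+y0)
def J(p,q):
    x,y,t=p[:3]; c,s=np.cos(t),np.sin(t)
    return np.array([x+c*q[0]-s*q[1],y+s*q[0]+c*q[1],q[2]])
def top(p,x,r,n,a): return J(p,(x,.06-r*np.cos(a)+n*np.sin(a),.05+r*np.sin(a)+n*np.cos(a)))
if __name__=="__main__":
    obs=[(b_,T(290,65),lambda p:J(p,(.05,-.075,.006))),(b_,T(303,220),lambda p:J(p,(-.05,-.075,.006))),
     (b_,T(63,243),lambda p:J(p,(-.05,.075,.006))),(b_,T(247,137),lambda p:J(p,(0,-.04,.05))),(b_,T(185,142),lambda p:J(p,(0,0,.056))),
     (a_,S(348,410),lambda p:top(p,-.061,.1,.029,p[3])),(a_,S(150,430),lambda p:top(p,.04,.12,.01,p[3])),(a_,S(280,388),lambda p:top(p,-.04,.12,.01,p[3])),
     (a_,S(212,368),lambda p:top(p,0,.138,.01,p[3])),(a_,S(132,562),lambda p:J(p,(0,-.04,.05)))]
    f=lambda p:np.concatenate([proj(c,g(p))-o for c,o,g in obs])
    r=least_squares(f,[.6,0,0,1.3],loss="soft_l1");p=r.x
    print("jig",p.round(4),"\n",f(p).reshape(-1,2).round(1).tolist())
    for n,q in dict(hole=J(p,(0,-.04,.05)),tongue=top(p,0,.138,.01,p[3]),tab=top(p,-.061,.1,.029,p[3]),tabshut=top(p,-.061,.1,.029,.07)).items(): print(n,q.round(4))
    s=[(590,72),(703,112),(665,222),(548,182)]
    print("stand top",np.array([atz(b_,*T(x-400,y,190,215),.056) for x,y in s]).round(4).tolist())
    so=[(b_,T(222,148,190,215),.062),(b_,T(222,137,190,215),.098),(a_,S(178,352,400,215),.098),(a_,S(163,432,400,215),.062)]
    g=lambda q:np.concatenate([proj(c,(q[0],q[1],z))-o for c,o,z in so])
    r=least_squares(g,[.5,.3]);print("pin",r.x.round(4),r.fun.round(1),[atz(c,*o,z)[:2].round(4).tolist() for c,o,z in so])
E
python3 fit.py
```

```text
jig [5.9260e-01 1.0000e-03 1.0010e-01 1.2005e+00] 
 [[0.4, -0.6], [0.5, 0.5], [-0.3, -0.7], [0.1, -0.4], [-0.8, -0.7], [-0.2, -0.5], [0.8, -0.1], [0.2, -1.4], [-0.4, 0.0], [1.2, -0.4]]
hole [ 0.5965 -0.0388  0.05  ]
tongue [0.5906 0.0202 0.1823]
tab [0.5268 0.0454 0.1537]
tabshut [ 0.5356 -0.0427  0.0859]
stand top [[0.5026, 0.3481, 0.056], [0.481, 0.2798, 0.056], [0.4159, 0.2989, 0.056], [0.437, 0.3694, 0.056]]
pin [0.4622 0.3237] [ 0.7 -1.4 -1.8 -0.   0.2  0.1  0.1 -2.3] [[0.458, 0.3254], [0.4624, 0.3186], [0.4624, 0.3233], [0.4688, 0.3286]]
```

Both fits are consistent: residuals are about 1 px, the stand edges come to 71 mm, and the jig yaw is 0.10 rad with the top half at 1.20. The grey pin in the stand is confirmed. Next I'll work out the moves.

```bash
cat > go.py <<'E'
from fit import *
from scipy.spatial.transform import Rotation as Ro
P=np.array([.5926,.001,.1001])
def rel(targets,yang=None):
    """targets: world TCPs (from the measured pose); prints fractions in tool axes"""
    s=arm.sense(); q=s["tool_rot"]; R=Ro.from_quat([q[1],q[2],q[3],q[0]])
    print("tcp",s["tool_pos"].round(4),"f",s["ft_force"].round(1),"w",round(s["width"],4),"t",round(s["clock"],2))
    for X in np.atleast_2d(targets): print(X.round(4),"->",(R.inv().apply(X-s["tool_pos"])/.75).round(4).tolist())
    if yang is not None:
        c,n=np.cos(yang),np.sin(yang) # tool y dir
        G=Ro.from_matrix(np.array([[-n,c,0],[c,n,0],[0,0,-1]]).T)
        print("turn",((R.inv()*G).as_rotvec()/np.radians(30)).round(4))
E
python3 - <<'E'
from go import *
print("mid & start"); 
st=J(P,(0,.06-.138*np.cos(1.2)+.01*np.sin(1.2)+.04,.178))
rel([[.4,-.22,.26],st],.1-np.pi/2)
E
```

```text
mid & start
tcp [ 0.2043 -0.4836  0.2312] f [-0.   0.1  1. ] w 0.0856 t 0.4
[ 0.4  -0.22  0.26] -> [0.3771, -0.2222, -0.0383]
[0.5867 0.06   0.178 ] -> [0.7517, -0.4692, 0.0711]
turn [-4.000e-04 -0.000e+00  5.726e-01]
```

>>> servo_tool([
  [0,[0.047,-0.028,-0.02],[0,0,0.07]],
  [0,[0.094,-0.056,-0.038],[0,0,0.14]],
  [0,[0.141,-0.083,-0.038],[0,0,0.21]],
  [0,[0.19,-0.111,-0.038],[0,0,0.29]],
  [0,[0.236,-0.139,-0.038],[0,0,0.36]],
  [0,[0.283,-0.167,-0.038],[0,0,0.43]],
  [0,[0.33,-0.194,-0.038],[0,0,0.5]],
  [0,[0.377,-0.222,-0.038],[0,0,0.573]],
])

```text
clock: 1.2
tool_pos: [0.4007, -0.2187, 0.26]
tool_rot: [0.0, 0.999, 0.049, 0.0]
ft_force: [1.0, -0.7, -0.1]
width: -0.0001
grasp_force: 0.0
```

```bash
python3 - <<'E'
from go import *
st=J(P,(0,.06-.138*np.cos(1.2)+.01*np.sin(1.2)+.045,.178))
rel([np.append(st[:2],.26),st],.1-np.pi/2)
E
```

```text
tcp [ 0.4017 -0.217   0.26  ] f [-0.3 -0.6 -0.1] w -0.0006 t 1.3
[0.5862 0.065  0.26  ] -> [0.2835, -0.3485, 0.0003]
[0.5862 0.065  0.178 ] -> [0.2834, -0.3484, 0.1097]
turn [-0.0008 -0.0015  0.0071]
```

>>> servo_tool([
  [0,[0.04,-0.05,0],[0,0,0]],
  [0,[0.08,-0.1,0],[0,0,0]],
  [0,[0.12,-0.15,0],[0,0,0]],
  [0,[0.16,-0.2,0],[0,0,0]],
  [0,[0.2,-0.25,0],[0,0,0]],
  [0,[0.245,-0.3,0],[0,0,0]],
  [0,[0.283,-0.348,0],[0,0,0]],
  [0,[0.283,-0.348,0.04],[0,0,0]],
])

```text
clock: 2.1
tool_pos: [0.5884, 0.064, 0.2322]
tool_rot: [0.0, 0.999, 0.052, 0.004]
ft_force: [0.7, -1.4, -0.8]
width: -0.0002
grasp_force: 0.0
```

```bash
python3 - <<'E'
from go import *
c=shot("scene");d=shot("top")
x=cv2.resize(c["frame"][120:240,240:370],(520,480),interpolation=cv2.INTER_CUBIC)
cv2.imwrite("pics/a.png",x[:,:,::-1])
# push path: tip bottom edge rides on outer face at r=.138, finger half 15mm
pts=[]
for a in (1.2,1.05,.9,.75,.6,.45,.3,.2,.12):
    y=.06-.138*np.cos(a)+.01*np.sin(a)+.0145; z=.05+.138*np.sin(a)+.01*np.cos(a)-.002
    pts.append(J(P,(0,y,z)))
rel(pts)
E
```

```text
tcp [0.585  0.0597 0.2301] f [ 0.  -0.3  0. ] w 0.0 t 2.3
[0.5892 0.0346 0.1802] -> [0.0024, 0.0338, 0.0664]
[0.5912 0.0154 0.1727] -> [0.0025, 0.0596, 0.0765]
[ 0.5929 -0.0024  0.1623] -> [0.0025, 0.0835, 0.0903]
[ 0.5946 -0.0186  0.1494] -> [0.0025, 0.1051, 0.1076]
[ 0.596  -0.0326  0.1342] -> [0.0026, 0.1239, 0.1278]
[ 0.5971 -0.0442  0.117 ] -> [0.0026, 0.1395, 0.1507]
[ 0.598  -0.0531  0.0983] -> [0.0027, 0.1514, 0.1756]
[ 0.5985 -0.0575  0.0852] -> [0.0027, 0.1573, 0.1931]
[ 0.5987 -0.06    0.0744] -> [0.0027, 0.1607, 0.2075]
```

View pics/a.png

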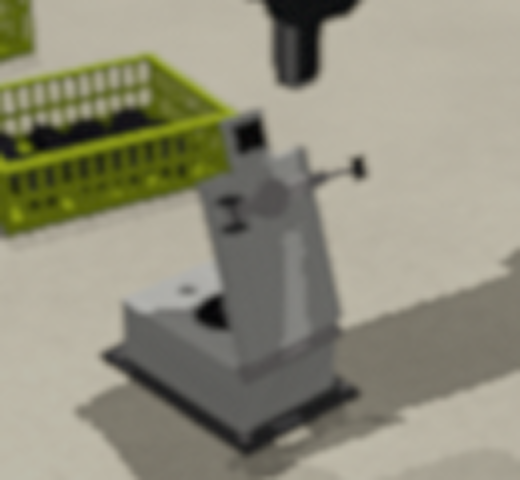

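The gripper (crop 295,60) is above the tongue (250,130) and on its +y side, so the way is clear to descend and push.

>>> servo_tool([
  [0,[0.002,0,0.05],[0,0,0]],
  [0,[0.002,0,0.066],[0,0,0]],
  [0,[0.002,0.02,0.066],[0,0,0]],
  [0,[0.002,0.034,0.067],[0,0,0]],
  [0,[0.002,0.047,0.071],[0,0,0]],
  [0,[0.0025,0.06,0.076],[0,0,0]],
  [0,[0.0025,0.072,0.083],[0,0,0]],
  [0,[0.0025,0.084,0.09],[0,0,0]],
])

```text
clock: 3.1
tool_pos: [0.5935, -0.0027, 0.162]
tool_rot: [0.0, 0.999, 0.05, 0.0]
ft_force: [0.3, 0.9, 0.7]
width: 0.0002
grasp_force: 0.3
```

>>> servo_tool([
  [0,[0,0.011,0.009],[0,0,0]],
  [0,[0,0.022,0.018],[0,0,0]],
  [0,[0,0.033,0.028],[0,0,0]],
  [0,[0,0.042,0.039],[0,0,0]],
  [0,[0,0.05,0.05],[0,0,0]],
  [0,[0,0.057,0.061],[0,0,0]],
  [0,[0,0.063,0.074],[0,0,0]],
  [0,[0,0.067,0.086],[0,0,0]],
])

```text
clock: 3.9
tool_pos: [0.5982, -0.0522, 0.0968]
tool_rot: [-0.0, 0.999, 0.05, -0.0]
ft_force: [0.8, -0.1, -0.6]
width: 0.0001
grasp_force: 0.0
```

```bash
python3 - <<'E'
from go import *
c=shot("scene")
x=cv2.resize(c["frame"][120:240,240:370],(520,480),interpolation=cv2.INTER_CUBIC)
cv2.imwrite("pics/b.png",x[:,:,::-1])
rel([J(P,(0,-.063,.0744)),J(P,(0,-.063,.15))],.1-np.pi/2)
E
```

```text
tcp [ 0.5981 -0.0518  0.0971] f [-0.2  0.1  0.1] w 0.0004 t 4.05
[ 0.5989 -0.0617  0.0744] -> [-0.0002, 0.0132, 0.0303]
[ 0.5989 -0.0617  0.15  ] -> [-0.0003, 0.0132, -0.0705]
turn [-0.001   0.0021 -0.0006]
```

View pics/b.png

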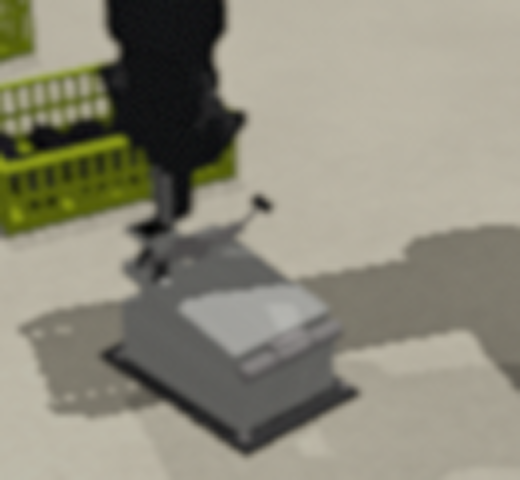

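The top half has sunk shut (ajar). The lever still lies across the hole, and its tab is at crop (262,204), i.e. pixel (305,171). I'll lift and measure from the clear view.

>>> servo_tool([
  [0,[0,0,-0.04],[0,0,0]],
  [0.5,[0.0,0,-0.08],[0,0,0]],
  [0.5,[-0.03,0,-0.1],[0,0,0]],
  [0.5,[-0.08,0,-0.1],[0,0,0]],
  [0.5,[-0.14,0,-0.1],[0,0,0]],
  [0.5,[-0.18,0,-0.1],[0,0,0]],
  [0.5,[-0.2,0,-0.1],[0,0,0]],
  [0.5,[-0.2,0,-0.1],[0,0,0]],
])

```text
clock: 4.85
tool_pos: [0.4482, -0.0667, 0.1736]
tool_rot: [0.0, 0.999, 0.05, 0.001]
ft_force: [0.4, -0.6, -0.2]
width: 0.0429
grasp_force: 0.0
```

```bash
python3 - <<'E'
from go import *
c=shot("scene");d=shot("top")
a=cv2.resize(c["frame"][140:210,270:350],(480,420),interpolation=cv2.INTER_CUBIC)
b=cv2.resize(d["frame"][175:245,320:372],(312,420),interpolation=cv2.INTER_CUBIC)
im=np.clip(np.hstack([a,b])*1.2,0,255).astype(np.uint8)
for A in (.05,.1):
  for n,q in dict(tab=top(P,-.061,.1,.029,A),pivot=top(P,.031,.1,.017,A),tong=top(P,0,.138,.01,A),cA=top(P,.04,0,.01,A),cB=top(P,-.04,0,.01,A)).items():
    u=proj(c,q);v=proj(d,q)
    u=(u+.5-[270,140])*6;v=(v+.5-[320,175])*6+[480,0]
    print(A,n,u.round(),v.round())
    if A==.05:
      for w in (u,v): cv2.circle(im,tuple(int(i) for i in w),2,(255,0,0),-1)
cv2.imwrite("pics/c.png",im[:,:,::-1]); rel([[0.5,0,0.2]])
E
```

```text
0.05 tab [212. 204.] [729. 277.]
0.05 pivot [ 50. 294.] [713.  94.]
0.05 tong [ 53. 249.] [795. 152.]
0.05 cA [185. 422.] [510.  94.]
0.05 cB [330. 352.] [521. 254.]
0.1 tab [215. 196.] [726. 276.]
0.1 pivot [ 51. 285.] [712.  92.]
0.1 tong [ 54. 236.] [795. 150.]
0.1 cA [186. 422.] [509.  94.]
0.1 cB [330. 353.] [520. 254.]
tcp [ 0.4499 -0.0668  0.173 ] f [ 0.7 -0.1  0.6] w 0.0425 t 5.05
[0.5 0.  0.2] -> [0.0754, -0.0819, -0.036]
```

View pics/c.png

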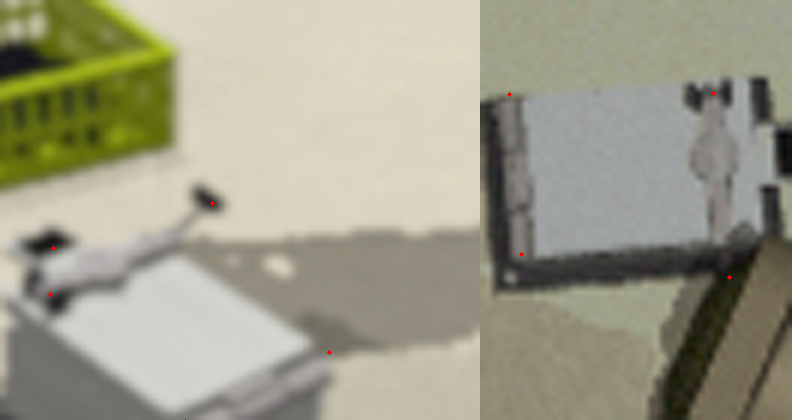

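The jig is ajar. The tab is at crop (208,197) against a predicted (214,200), and the pivot bracket at (52,288) matches, so the model holds to about 1 px. Next, the tab grasp.

```bash
python3 - <<'E'
from go import *
t=top(P,-.062,.1,.029,.08)
print("approach"); rel([t+[0,0,.05],t-[0,0,.011]],.1-np.pi/2)
q=lambda L: top(P,.031-.0928*np.cos(L+.13),.1,.017+.0928*np.sin(L+.13),.08)
c,n=np.cos(.1-np.pi/2),np.sin(.1-np.pi/2); M=np.array([[-n,c,0],[c,n,0],[0,0,-1]])
for L in np.arange(0,2.3,.15): print(round(L,2),((M@(q(L)-q(0)))/.75).round(3))
E
```

```text
approach
tcp [ 0.4497 -0.0667  0.1727] f [-0.4 -0.3 -0.4] w 0.0428 t 5.15
[ 0.5346 -0.0424  0.1369] -> [0.116, -0.0209, 0.0477]
[ 0.5346 -0.0424  0.0759] -> [0.116, -0.0209, 0.1291]
turn [-0.0001 -0.      0.0004]
0.0 [0. 0. 0.]
0.15 [ 0.004 -0.001 -0.018]
0.3 [ 0.01  -0.003 -0.035]
0.45 [ 0.019 -0.004 -0.052]
0.6 [ 0.03  -0.005 -0.066]
0.75 [ 0.044 -0.006 -0.079]
0.9 [ 0.059 -0.007 -0.09 ]
1.05 [ 0.076 -0.008 -0.098]
1.2 [ 0.093 -0.008 -0.104]
1.35 [ 0.111 -0.009 -0.107]
1.5 [ 0.13  -0.009 -0.107]
1.65 [ 0.148 -0.008 -0.105]
1.8 [ 0.166 -0.008 -0.099]
1.95 [ 0.183 -0.007 -0.092]
2.1 [ 0.198 -0.007 -0.082]
2.25 [ 0.212 -0.006 -0.069]
```

>>> servo_tool([
  [0.5,[0.06,-0.011,0.03],[0,0,0]],
  [0.5,[0.116,-0.021,0.048],[0,0,0]],
  [0.5,[0.116,-0.021,0.07],[0,0,0]],
  [0.5,[0.116,-0.021,0.1],[0,0,0]],
  [0.5,[0.116,-0.021,0.129],[0,0,0]],
  [0.5,[0.116,-0.021,0.129],[0,0,0]],
  [0,[0.116,-0.021,0.129],[0,0,0]],
  [0,[0.116,-0.021,0.129],[0,0,0]],
], grip_force=20)

```text
clock: 5.95
tool_pos: [0.5348, -0.0426, 0.0772]
tool_rot: [0.0, 0.999, 0.05, 0.001]
ft_force: [0.3, 2.1, -0.1]
width: 0.0145
grasp_force: 1.5
```

>>> servo_tool([
  [0,[0,0,0],[0,0,0]],
  [0,[0,0,0],[0,0,0]],
  [0,[0,0,0],[0,0,0]],
  [0,[0,0,0],[0,0,0]],
  [0,[0.001,0,-0.005],[0,0,0]],
  [0,[0.002,0,-0.01],[0,0,0]],
  [0,[0.004,-0.001,-0.018],[0,0,0]],
  [0,[0.004,-0.001,-0.018],[0,0,0]],
])

```text
clock: 6.75
tool_pos: [0.5371, -0.0413, 0.09]
tool_rot: [0.0, 0.999, 0.05, 0.0]
ft_force: [3.6, 1.8, -1.8]
width: 0.0132
grasp_force: 19.5
```

The tab is held (13 mm). Now I follow the arc.

>>> servo_tool([
  [0,[0.006,-0.002,-0.017],[0,0,0]],
  [0,[0.015,-0.003,-0.034],[0,0,0]],
  [0,[0.026,-0.004,-0.048],[0,0,0]],
  [0,[0.04,-0.005,-0.061],[0,0,0]],
  [0,[0.055,-0.006,-0.072],[0,0,0]],
  [0,[0.072,-0.007,-0.08],[0,0,0]],
  [0,[0.089,-0.007,-0.086],[0,0,0]],
  [0,[0.107,-0.008,-0.089],[0,0,0]],
])

```text
clock: 7.55
tool_pos: [0.6161, -0.0279, 0.1566]
tool_rot: [0.0, 0.999, 0.05, -0.001]
ft_force: [-1.1, -3.0, 0.3]
width: 0.0128
grasp_force: 19.8
```

>>> servo_tool([
  [0,[0.019,0,0],[0,0,0]],
  [0,[0.037,0.001,0.002],[0,0,0]],
  [0,[0.055,0.001,0.008],[0,0,0]],
  [0,[0.072,0.001,0.015],[0,0,0]],
  [0,[0.087,0.002,0.025],[0,0,0]],
  [0,[0.087,0.002,0.025],[0,0,0]],
  [0.6,[0.087,0.002,0.025],[0,0,0]],
  [0.6,[0.087,0.002,0.025],[0,0,0]],
])

```text
clock: 8.35
tool_pos: [0.6807, -0.0225, 0.137]
tool_rot: [-0.0, 0.999, 0.05, -0.001]
ft_force: [0.5, -0.3, 0.2]
width: 0.0416
grasp_force: 0.0
```

>>> servo_tool([
  [0.6,[0,0,-0.03],[0,0,0]],
  [0.6,[0,0,-0.07],[0,0,0]],
  [0.6,[0,0,-0.11],[0,0,0]],
  [0.6,[-0.06,-0.04,-0.11],[0,0,0]],
  [0.6,[-0.1,-0.1,-0.11],[0,0,0]],
  [0.6,[-0.14,-0.16,-0.11],[0,0,0]],
  [0.6,[-0.18,-0.22,-0.11],[0,0,0]],
  [0.6,[-0.2,-0.28,-0.11],[0,0,0]],
])

```text
clock: 9.15
tool_pos: [0.5149, 0.161, 0.2201]
tool_rot: [0.0, 0.999, 0.049, -0.001]
ft_force: [-0.1, -0.5, 0.3]
width: 0.0511
grasp_force: 0.0
```

```bash
python3 - <<'E'
from go import *
c=shot("scene");d=shot("top")
a=cv2.resize(c["frame"][140:210,270:350],(480,420),interpolation=cv2.INTER_CUBIC)
b=cv2.resize(d["frame"][175:245,320:372],(312,420),interpolation=cv2.INTER_CUBIC)
im=np.clip(np.hstack([a,b])*1.2,0,255).astype(np.uint8)
for A in (.05,.1):
  for n,q in dict(hole=top(P,0,.1,.01,A),pivot=top(P,.031,.1,.017,A)).items():
    u=proj(c,q);v=proj(d,q)
    print(A,n,((u+.5-[270,140])*6).round(),((v+.5-[320,175])*6+[480,0]).round())
cv2.imwrite("pics/d.png",im[:,:,::-1]);rel([[.461,.324,.15],[.461,.324,.066]],.1-np.pi/2)
E
```

```text
0.05 hole [106. 284.] [718. 158.]
0.05 pivot [ 50. 294.] [713.  94.]
0.1 hole [107. 275.] [717. 157.]
0.1 pivot [ 51. 285.] [712.  92.]
tcp [0.5166 0.1607 0.2202] f [ 0.1 -0.7  0. ] w 0.0512 t 9.35
[0.461 0.324 0.15 ] -> [-0.0516, -0.2242, 0.0935]
[0.461 0.324 0.066] -> [-0.0516, -0.2242, 0.2055]
turn [0.0006 0.0006 0.0033]
```

View pics/d.png

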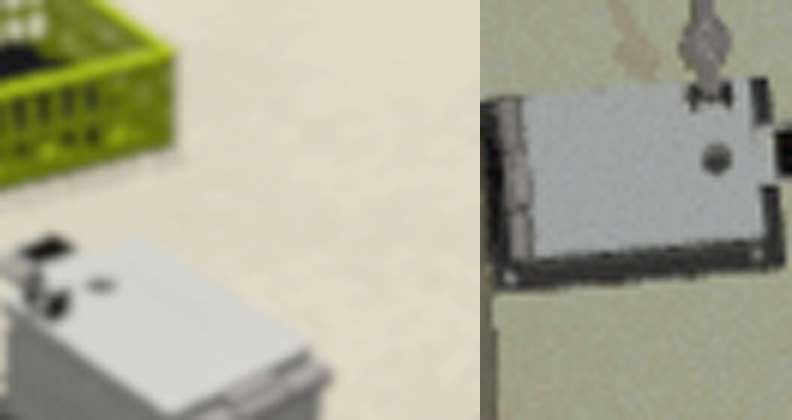

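The lever is folded back and the hole is clear: top view (716,158) against a predicted (717,157), scene (102,284). I'll refine the pin position from the knob centroids.

```bash
python3 - <<'E'
from go import *
for n,(x0,y0,x1,y1) in (("scene",(400,215,480,275)),("top",(190,215,270,275))):
    c=shot(n); f=c["frame"][y0:y1,x0:x1]; g=f.max(2); s=f.max(2).astype(int)-f.min(2)
    e=proj(c,(.461,.324,.08)); m=((g<90)&(s<30)).astype(np.uint8)
    k,l,st,ce=cv2.connectedComponentsWithStats(m)
    for i in range(1,k):
        if st[i,4]>8 and np.hypot(*(ce[i]+[x0,y0]-e))<12: print(n,e.round(1),st[i],(ce[i]+[x0,y0]).round(1),[atz(c,*(ce[i]+[x0,y0]),z)[:2].round(4) for z in (.08,.09)])
E
```

```text
scene [434.3 231.8] [ 26   9  14  19 154] [433.  233.3] [array([0.4675, 0.3256]), array([0.4798, 0.3329])]
top [233.3 242.8] [39 25 11  8 61] [234.1 243.6] [array([0.4589, 0.3216]), array([0.4583, 0.3196])]
```

>>> servo_tool([
  [0.8,[-0.01,-0.05,0.02],[0,0,0]],
  [0.8,[-0.02,-0.1,0.04],[0,0,0]],
  [0.8,[-0.035,-0.16,0.05],[0,0,0]],
  [0.8,[-0.052,-0.223,0.06],[0,0,0]],
  [0.8,[-0.052,-0.223,0.093],[0,0,0]],
  [0.8,[-0.052,-0.223,0.13],[0,0,0]],
  [0.8,[-0.052,-0.223,0.16],[0,0,0]],
  [0.8,[-0.052,-0.223,0.18],[0,0,0]],
])

```text
clock: 10.35
tool_pos: [0.4618, 0.3217, 0.083]
tool_rot: [0.0, 0.999, 0.049, -0.001]
ft_force: [0.5, -0.3, 0.6]
width: 0.0683
grasp_force: 0.0
```

>>> servo_tool([
  [0.8,[0,0,0.01],[0,0,0]],
  [0.8,[0,0,0.024],[0,0,0]],
  [0.8,[0,0,0.024],[0,0,0]],
  [0,[0,0,0.024],[0,0,0]],
  [0,[0,0,0.024],[0,0,0]],
  [0,[0,0,0.024],[0,0,0]],
  [0,[0,0,0.024],[0,0,0]],
  [0,[0,0,0.024],[0,0,0]],
], grip_force=20)

```text
clock: 11.15
tool_pos: [0.462, 0.3229, 0.0676]
tool_rot: [-0.0, 0.999, 0.05, 0.001]
ft_force: [-0.6, 1.5, 3.8]
width: 0.0194
grasp_force: 21.5
```

>>> servo_tool([
  [0,[0,0,0],[0,0,0]],
  [0,[0,0,0],[0,0,0]],
  [0,[0,0,-0.02],[0,0,0]],
  [0,[0,0,-0.05],[0,0,0]],
  [0,[0,0,-0.08],[0,0,0]],
  [0,[0,0,-0.12],[0,0,0]],
  [0,[0,0,-0.15],[0,0,0]],
  [0,[0,0,-0.15],[0,0,0]],
], grip_force=80)

```text
clock: 11.95
tool_pos: [0.4628, 0.323, 0.1822]
tool_rot: [-0.001, 0.999, 0.05, 0.002]
ft_force: [0.0, 0.3, -1.2]
width: 0.0177
grasp_force: 79.0
```

```bash
python3 - <<'E'
from go import *
c=shot("scene"); h=top(P,0,.1,.01,.08); print(h)
rel([[h[0],h[1],.165]],.1-np.pi/2)
t=arm.sense()["tool_pos"]; print(proj(c,t-[0,0,.0616]))
save(c,"e.png",(390,150,490,270),5)
E
```

```text
[ 0.59648549 -0.03768639  0.06795949]
tcp [0.4612 0.3223 0.178 ] f [-0.  -0.7 -1.4] w 0.0176 t 12.1
[ 0.5965 -0.0377  0.165 ] -> [0.1317, 0.4955, 0.0174]
turn [ 0.0016  0.0045 -0.0005]
[436.80952789 217.34065192]
```

View pics/e.png

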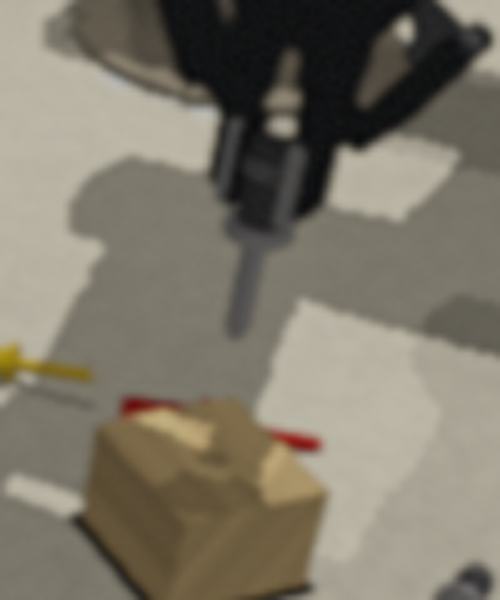

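The pin is held upright. Its tip is at crop (236,335) against a predicted (236,339). The yellow and red decoys now lie on the table behind the stand; they are not part of the job. Moving over the hole next.

>>> servo_tool([
  [0,[0.012,0.05,0],[0,0,0]],
  [0,[0.025,0.1,0],[0,0,0]],
  [0,[0.04,0.155,0],[0,0,0]],
  [0,[0.055,0.21,0],[0,0,0]],
  [0,[0.07,0.265,0],[0,0,0]],
  [0,[0.085,0.32,0],[0,0,0]],
  [0,[0.1,0.375,0],[0,0,0]],
  [0,[0.114,0.43,0],[0,0,0]],
])

```text
clock: 12.9
tool_pos: [0.5788, 0.0085, 0.1778]
tool_rot: [-0.0, 0.999, 0.05, -0.001]
ft_force: [0.5, 0.4, -1.5]
width: 0.0181
grasp_force: 79.0
```

>>> servo_tool([
  [0,[0.01,0.035,0],[0,0,0]],
  [0,[0.018,0.066,0],[0,0,0]],
  [0,[0.018,0.066,0.02],[0,0,0]],
  [0,[0.018,0.066,0.03],[0,0,0]],
  [0,[0.018,0.066,0.03],[0,0,0]],
  [0,[0.018,0.066,0.03],[0,0,0]],
  [0,[0.018,0.066,0.03],[0,0,0]],
  [0,[0.018,0.066,0.03],[0,0,0]],
])

```text
clock: 13.7
tool_pos: [0.5975, -0.0374, 0.1576]
tool_rot: [0.0, 0.999, 0.05, 0.0]
ft_force: [-0.1, 0.1, -1.4]
width: 0.0181
grasp_force: 79.0
```

```bash
python3 - <<'E'
from go import *
c=shot("scene");d=shot("top"); h=top(P,0,.1,.01,.08)
im=np.zeros((600,800,3),np.uint8)
im[:480,:480]=cv2.resize(c["frame"][140:200,260:320],(480,480),interpolation=cv2.INTER_CUBIC)
im[:480,480:]=cv2.resize(d["frame"][175:235,320:360],(320,480),interpolation=cv2.INTER_CUBIC)
cv2.imwrite("pics/f.png",np.clip(im*1.2,0,255).astype(np.uint8)[:,:,::-1])
rel([[h[0],h[1],.1]],.1-np.pi/2)
t=arm.sense()["tool_pos"]
for n,X in dict(tip=t-[0,0,.0616],hole=h,collar=t-[0,0,.0086]).items():print(n,X,((proj(c,X)+.5-[260,140])*8).round())
E
```

```text
tcp [ 0.5974 -0.0376  0.1573] f [ 0.5  0.4 -2.1] w 0.0177 t 13.9
[ 0.5965 -0.0377  0.1   ] -> [-0.0013, -0.0, 0.0763]
turn [ 0.0002 -0.0006 -0.0002]
tip [ 0.59740589 -0.03761169  0.09566219] [218. 298.]
hole [ 0.59648549 -0.03768639  0.06795949] [223. 372.]
collar [ 0.59740589 -0.03761169  0.14866219] [214. 149.]
```

View pics/f.png

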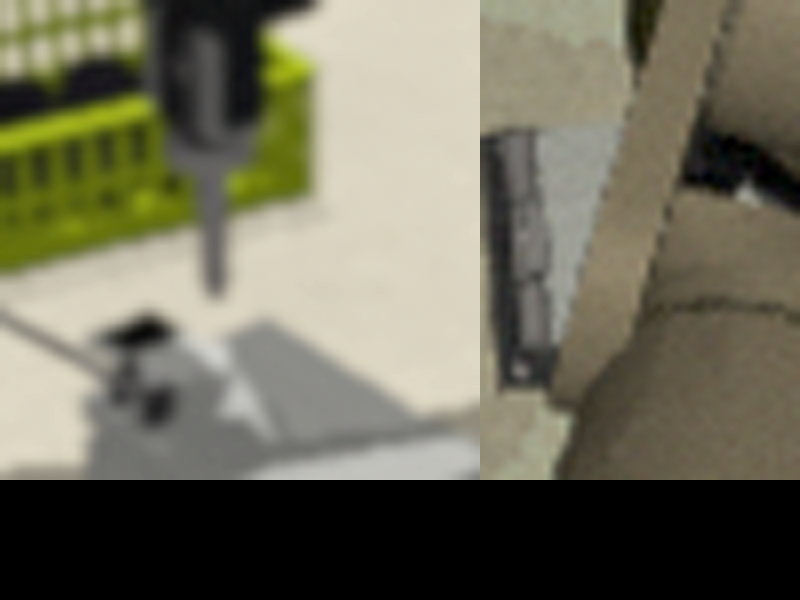

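The pin tip at crop (215,295) is 3 px from its prediction, so it is upright and over the hole to about 1 mm. I'll descend gently.

>>> servo_tool([
  [0,[-0.0007,0.0005,0.01],[0,0,0]],
  [0,[-0.0007,0.0005,0.02],[0,0,0]],
  [0,[-0.0007,0.0005,0.028],[0,0,0]],
  [0,[-0.0007,0.0005,0.034],[0,0,0]],
  [0,[-0.0007,0.0005,0.04],[0,0,0]],
  [0,[-0.0007,0.0005,0.046],[0,0,0]],
  [0,[-0.0007,0.0005,0.052],[0,0,0]],
  [0,[-0.0007,0.0005,0.052],[0,0,0]],
])

```text
clock: 14.7
tool_pos: [0.5968, -0.0381, 0.1174]
tool_rot: [-0.0, 0.999, 0.05, -0.0]
ft_force: [0.3, 0.6, -1.6]
width: 0.0177
grasp_force: 79.0
```

>>> servo_tool([
  [0,[0,0,0.006],[0,0,0]],
  [0,[0,0,0.012],[0,0,0]],
  [0,[0,0,0.018],[0,0,0]],
  [0,[0,0,0.024],[0,0,0]],
  [0,[0,0,0.03],[0,0,0]],
  [0,[0,0,0.036],[0,0,0]],
  [0,[0,0,0.04],[0,0,0]],
  [0,[0,0,0.04],[0,0,0]],
])

```text
clock: 15.5
tool_pos: [0.5969, -0.0381, 0.0876]
tool_rot: [-0.0, 0.999, 0.05, 0.0]
ft_force: [3.0, 0.0, -3.3]
width: 0.0181
grasp_force: 78.9
```

>>> servo_tool([
  [0,[0,0,0.004],[0,0,0]],
  [0,[0,0,0.008],[0,0,0]],
  [0,[0,0,0.011],[0,0,0]],
  [0,[0,0,0.014],[0,0,0]],
  [0,[0,0,0.017],[0,0,0]],
  [0,[0,0,0.02],[0,0,0]],
  [0,[0,0,0.02],[0,0,0]],
  [0,[0,0,0.02],[0,0,0]],
], grip_force=120)

```text
clock: 16.3
tool_pos: [0.5972, -0.0386, 0.0734]
tool_rot: [0.0, 0.999, 0.05, 0.001]
ft_force: [2.9, -2.1, 4.3]
width: 0.0171
grasp_force: 117.6
```

>>> servo_tool([
  [0,[0,0,0.001],[0,0,0]],
  [0,[0,0,0.002],[0,0,0]],
  [0,[0,0,0.003],[0,0,0]],
  [0,[0,0,0.003],[0,0,0]],
  [0,[0,0,0.003],[0,0,0]],
  [0,[0,0,0.003],[0,0,0]],
  [0,[0,0,0.003],[0,0,0]],
  [0,[0,0,0.003],[0,0,0]],
])

```text
clock: 17.1
tool_pos: [0.5974, -0.0386, 0.0719]
tool_rot: [0.001, 0.999, 0.05, 0.001]
ft_force: [1.4, -3.3, 9.6]
width: 0.0173
grasp_force: 118.4
```

>>> servo_tool([
  [0,[0,0,0.001],[0,0,0]],
  [0,[0,0,0.002],[0,0,0]],
  [0,[0,0,0.002],[0,0,0]],
  [0,[0,0,0.002],[0,0,0]],
  [0,[0,0,0.002],[0,0,0]],
  [0,[0,0,0.002],[0,0,0]],
  [0,[0,0,0.002],[0,0,0]],
  [0,[0,0,0.002],[0,0,0]],
])

```text
clock: 17.9
tool_pos: [0.5975, -0.0386, 0.0717]
tool_rot: [0.001, 0.999, 0.05, 0.001]
ft_force: [-2.9, -2.2, 20.2]
width: 0.0169
grasp_force: 119.3
```

```bash
python3 - <<'E'
from go import *
c=shot("scene"); save(c,"g.png",(250,120,370,220),6)
s=arm.sense(); print(s["tool_pos"],s["ft_force"],s["grasp_force"])
E
```

```text
[ 0.59752745 -0.03864856  0.07171049] [-2.70884705 -2.585512   19.22833252] 119.31204557418823
```

View pics/g.png

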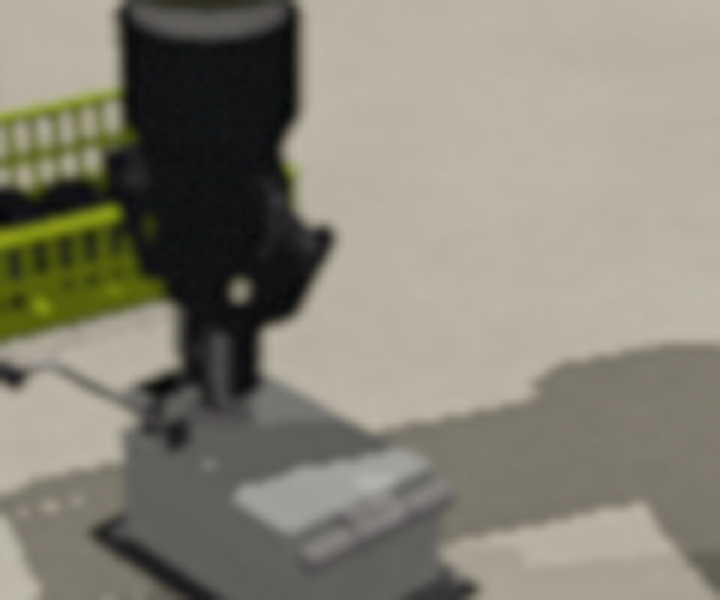

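The collar is down on the plate at (220,405), the jig is shut, the lever is folded back with its tab at (10,375), and the push is a steady 19 to 20 N.

```bash
python3 -c "
from cell import arm
print(arm.sign_off())"
```

```text
the job is handed in; nothing more can be done
None
```

The job is handed in at about 18 s: the jig is shut, the lever is folded back, and the pin is home with its knob still gripped and pressed down at about 20 N; the red and yellow look-alike pins by the stand ended up lying on the table, cause unknown.

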